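# Close the light box and show the diffuser strip's frosted end over its window

## Robot

A 6-joint arm with a two-finger parallel gripper is mounted at the origin on the work surface. World frame = base frame: x ahead of the robot, y to its left, z up, the work surface at z = 0. Lengths are in mm, angles in rad, forces in N, time in s.
With the tool pointing down it reaches from about 375 to 925 mm from the base axis. Payload 5.7 kg.
Tool frame: the origin (TCP) lies at the very end of the fingers, on their centre line; the grasp point (between the pads) lies 19 mm behind it; z points along the fingers, y is the line along which they close (so a half turn about z gives the same grasp; the last joint's range is limited). The gripper opens to 88 mm and grips with 3 to 60 N. Pads are 20 mm wide; open, the fingers measure 115 mm over their backs; the gripper's body (75 mm by 178 mm) begins 61 mm behind the grasp point.
Start: joints at [1.111, 0.359, 1.51, -0, 1.272, -0.115], TCP at [202.796, 564.656, 222.623] pointing down, gripper open.
Joint ranges: [-2.97, 2.97], [-1.01, 2.36], [0.21, 2.38], [-0.96, 4.11], [0.2, 2.71], [-2.98, 2.98]. Speed limits (rad/s): [2.39, 2.39, 3.14, 3.14, 3.14, 3.14].

## Interface

Orientations are given as a unit quaternion [w, x, y, z].
In Python, from station import manip gives the robot as it stands.
- The arm moves only by the tool jog_arm, never from a script. Its argument "increments" is a list of rows, each a list of 3 entries, a list of its own where there are three numbers: the shift along the tool's x, y, z in m, then the turn, a rotation vector about the tool's x, y, z in rad, then the finger opening in m, from 0 to 0.0878. A call has exactly 5 rows; each row is the pose to reach, as a shift and turn from the pose commanded when the call began, along the tool's axes at that moment; what a row does not reach only later rows make up. A row lasts 1/8 s, in which the tool goes at most 62.5 mm and 10.7 degrees, less where a joint would pass 70% of its speed; a pose out of reach is approached as far as the arm can. A call with a gripper value outside its range is refused whole. The fingers move at their own pace and stop on an object; the grip force is fixed at half the most. Time passes only in rows, so rows that repeat a pose let the fingers close, or fill a call up. It gives the time, the measured TCP pose, the force, the opening and the grip force at its end, in the units of the state.
- manip.get_state(): the state, without advancing time (a new reading comes with each control period).
- manip.get_image(name): name is "scene" or "top"; returns a dict with "img" (420x560x3 uint8, blue, green, red), "fx", "fy", "cx", "cy" (pixels), "k1" (the pictures are not rectified: a ray, as slopes to the right and down, at radius r is drawn at 1 + k1 r^2 times it, then the intrinsics apply), "R" (3x3) and "t" (3): a world point X has camera coordinates R X + t. Camera axes: x right, y down, z forward; pixel columns grow to the right and rows downward; lengths in mm; the calibration is good to about 2 mm. A picture is of the moment at which its call begins. There is no depth.
- manip.sign_off(): hands the job in; it is judged then, once.
The state is a dict: "t": time; "q": joint angles; "joint_vel": joint speeds; "tau": joint torques, N m; "ee_pos": TCP position; "ee_rot": TCP orientation; "wrist_force": force on the tool from outside, world axes, zero at the start; "wrist_torque": the same for the moment, N m; "width": finger opening in mm; "grip_force": force on a finger pad.
Only numpy, scipy, OpenCV 4.12 (cv2) and the standard library are available. Lean on these libraries where they do the work, as an engineer would, in place of code of your own. Each camera call takes 0.05 s, during which the arm holds its last target. There are 200 camera calls.

## Task

First lower the light box's lid gently until it is fully shut. Then pick up the diffuser strip by its clear part, never touching the frosted end (the end with the small corner notch and the colour-bar label), and hold it label up and level with the frosted end over the middle of the lid's window, about 5 cm above it and with the strip lined up with the window's long side. Finish while holding it still there, do not let the strip touch the light box, and leave the other things on the bench where they are.

Things in the scene. Friction and masses are not known exactly. Their poses are not given: they have to be found in the camera images.
- lightbox: Grey open-topped light box, fixed to the bench: 180 mm (its x) by 220 mm (its y), 70 mm high. Origin: centre of its underside, on the bench. Its x points from the front (the side with the lid's orange tab) to the hinge at the back; z up.
- lightbox_lid (a joint): Angle of the light box's lid: 0 = shut, flat on the rim; grows as it opens upward; starts between 0.8 and 1.35. It turns about the box's y at the box's back top edge, 90 mm behind the box's centre and 70.5 mm above the bench. The hinge is stiff: the lid stays where it is left and needs about 1 to 4 N near its front edge to move.
- hinge (a point): On the hinge line, mid width, at the lid's underside; axes are the lid's (the box's when shut). The lid is a black plate 180 mm from hinge to front edge (along its -x), 220 mm wide, 10 mm thick (outer face flat, towards +z); an orange tab 50 mm wide, 6 mm thick juts 20 mm beyond the middle of the front edge.
- window (a point): Centre of the cream window (100 mm along the box's y, its long side, by 50 mm) on the lid's outer face, flush with it: 90 mm from the hinge. With the lid shut it faces up, 80.5 mm above the bench.
- strip: Diffuser strip, a rigid plate 120 mm long (x), 40 mm wide (y), 6 mm thick (z), about 35 g. Origin: centre of its underside; z points out of the label face. Starts label up on the rest, turned any way. Clear bluish part: x -60 to +22 mm; frosted white end: +22 to +60 mm, with three coloured bars (the label) on top and a 9 by 9 mm notch in its +x, -y corner.
- frosted_end (a point): Middle of the frosted end, in mid thickness: 41 mm along the strip's +x from its centre, 3 mm above its underside.
- rest: Black rubber puck fixed to the bench under the strip, 34 mm across, 18 mm high. Origin: centre of its underside.
- screwdriver: Bystander: loose screwdriver with red handle, 170 mm long. Leave it.
- brush: Bystander: loose green cleaning brush, 160 mm long. Leave it.
- bottle: Bystander: loose white dropper bottle, 38 mm across, 110 mm tall. Leave it.
- cup_a: Bystander: loose dark red cup, 64 mm across, 35 mm high. Leave it.
- cup_b: Bystander: loose dark red cup, 64 mm across, 35 mm high. Leave it.
- flux_tin: Bystander: loose low round metal tin, 48 mm across, 18 mm high. Leave it.
- tweezers: Bystander: loose steel tweezers, 110 mm long, 4 mm thick. Leave them.
Mind the look-alikes: they are no part of the job. What is shaped like the strip but green or orange is not meant.

How it is judged:
By the outcome, as a careful person would: the job done as asked, in the order asked, and still so for the second after the job is handed in, while the arm keeps its last pose, push and grip.
It also fails if it takes over 53 s, if anything falls off the work surface, if the arm or the gripper's body presses on something with over 40 N, if the wrist force passes 120 N, or if a joint passes its speed limit or range.

## Working session

There is one attempt and no reset: what is moved stays moved. The work goes in short steps, Python scripts to look and compute and a tool call to move; the robot and the scene stay as the last step left them, time stands still between calls to the robot, and variables do not carry over. Pictures are saved under pics/ and viewed, at most 10 in all, crops included, and the job is handed in when it is done.

Besides the shell and the picture viewer there is one more tool, called after "Emit:" by a JSON object that holds its "api" and its "payload". jog_arm: Moves the arm, as the interface text tells. Its arguments: {"type":"object","properties":{"increments":{"type":"array","items":{"type":"array"}}},"required":["increments"]}

```bash
ls; mkdir -p pics; python3 - <<'E'
from station import manip
import cv2,pickle
for n in("scene","top"):
    d=manip.get_image(n); pickle.dump(d,open(n+".pkl","wb")); cv2.imwrite(f"pics/{n}0.png",d["img"])
    print(n,d["fx"],d["cx"],d["cy"],d["k1"],d["R"],d["t"])
print(manip.get_state())
E
```

```text
pics
scene 523.0942208840311 291.11424989260667 208.8244383115225 -0.02025326017355914 [[ 0.87707767  0.48022604 -0.01084976]
 [ 0.34050418 -0.63750617 -0.69111706]
 [-0.3388092   0.60246895 -0.7226614 ]] [-431.9703331  -106.02985619 1604.81803729]
top 530.8424201864453 279.80254691923074 208.10578704943086 0.0034801381342935253 [[ 0.00855929 -0.99995073  0.00502666]
 [-0.99280316 -0.00909838 -0.11941147]
 [ 0.11945132 -0.00396841 -0.99283213]] [ -20.42215801  534.00622986 1403.82280869]
{'t': 0.1, 'q': array([ 1.11087744e+00,  3.59427757e-01,  1.51129310e+00, -2.06388960e-06,
        1.27250370e+00, -1.15098479e-01]), 'joint_vel': array([ 2.61492021e-04, -1.54783060e-05, -2.21230835e-03, -1.02989630e-03,
        8.08048459e-04, -4.67687336e-04]), 'tau': array([ 9.94951006e-05, -5.16361642e+01, -2.71408170e+01,  6.74602669e-02,
        2.77135317e-02, -3.54181418e-05]), 'ee_pos': array([202.55223651, 564.13120267, 221.9085966 ]), 'ee_rot': array([-2.30428486e-04,  1.71556961e-01,  9.85173865e-01, -7.82737731e-04]), 'wrist_force': array([-0.21429584,  0.32113032, -0.15284862]), 'wrist_torque': array([-0.01082508,  0.01486286, -0.045708  ]), 'grip_force': 0.0, 'width': 87.56923802476558}
```

View pics/scene0.png

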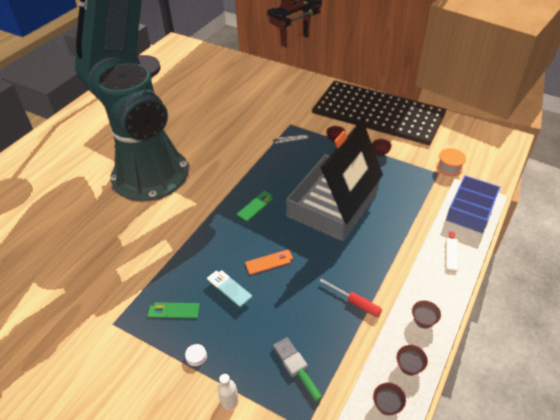

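View pics/top0.png

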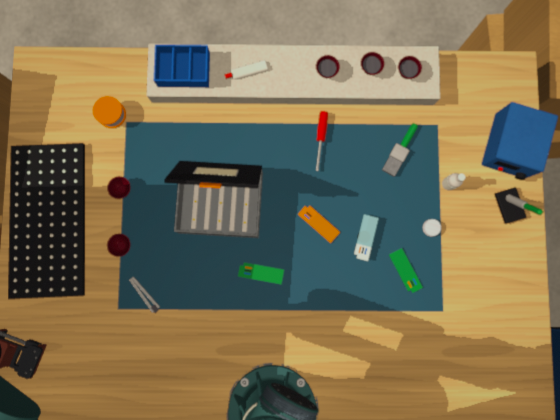

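Look-alikes in the top image: the pale-blue strip at (367,238), an orange one at (318,224), and green ones at (262,273) and (405,270). I choose the pale-blue one, which has its white label end at about (362,254). Next I check it in close crops.

```bash
cat > h.py <<'E'
import cv2,pickle,numpy as np
from scipy.optimize import least_squares
D={n:pickle.load(open(f"{n}.pkl","rb")) for n in("scene","top")}
def proj(d,X):
    c=np.atleast_2d(X)@d["R"].T+d["t"]; s=c[:,:2]/c[:,2:]; s=s*(1+d["k1"]*(s**2).sum(1,keepdims=True))
    return s*[d["fx"],d["fy"]]+[d["cx"],d["cy"]]
def tri(ps,pt):
    f=lambda X:np.r_[(proj(D["scene"],X)-ps)[0],(proj(D["top"],X)-pt)[0]]
    r=least_squares(f,[500,0,20.]); return r.x,r.fun
def onz(n,p,z):
    r=least_squares(lambda a:(proj(D[n],[a[0],a[1],z])-p)[0],[500,0.]); return r.x
E
python3 - <<'E'
from h import *
def crop(n,x,y,w,h,s): return cv2.resize(D[n]["img"][y:y+h,x:x+w],None,fx=s,fy=s,interpolation=cv2.INTER_CUBIC)
a=np.vstack([crop("scene",195,255,66,50,6),crop("top",335,205,66,50,6)])
b=np.vstack([crop("scene",275,115,130,100,3),crop("top",155,145,130,100,3)])
cv2.imwrite("pics/c1.png",np.hstack([a,b]))
E
```

```text
(no output)
```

View pics/c1.png

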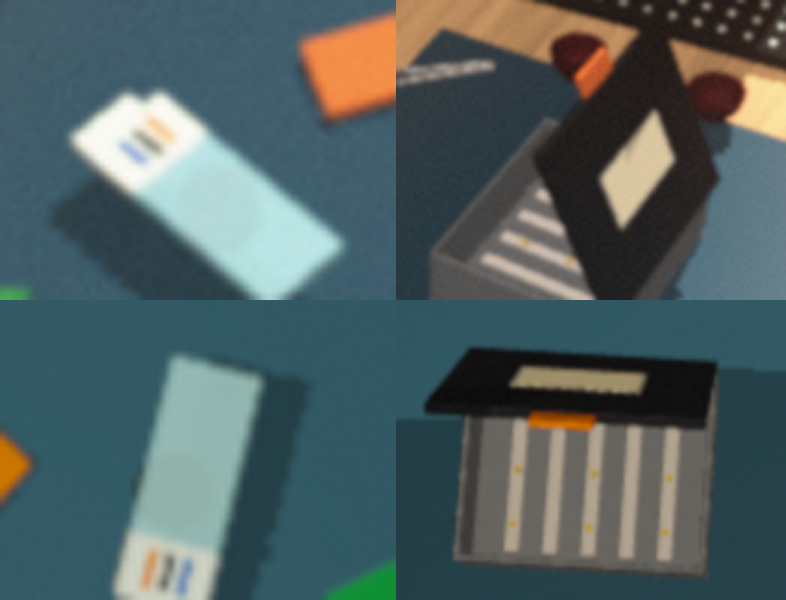

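The crop confirms it: a pale-blue strip, white frosted end with orange, black and blue bars, and the notch in a corner. The lid's outer face and window are seen in both views. Now I fit the poses.

```bash
cat > fit.py <<'E'
from h import *
# --- light box: (view, panel px, kind, model coords)
S=lambda x,y:np.array([275+(x-395.5)/3-.5,115+(y+.5)/3-.5]); T=lambda x,y:np.array([155+(x-395.5)/3-.5,145+(y-299.5)/3-.5])
obs=[("top",T(516,366),1,(65,50,10)),("top",T(646,374),1,(65,-50,10)),("top",T(642,394),1,(115,-50,10)),("top",T(510,388),1,(115,50,10)),
("top",T(470,348),1,(0,110,10)),("top",T(717,362),1,(0,-110,10)),("top",T(455,560),0,(-90,110,70)),("top",T(706,576),0,(-90,-110,70)),
("scene",S(657,110),1,(115,50,10)),("scene",S(675,160),1,(65,50,10)),("scene",S(622,228),1,(65,-50,10)),("scene",S(600,180),1,(115,-50,10)),
("scene",S(535,160),1,(180,-110,10)),("scene",S(652,28),1,(180,110,10)),("scene",S(718,178),1,(0,110,10)),
("scene",S(432,250),0,(-90,-110,70)),("scene",S(550,118),0,(-90,110,70))]
def box(p,k,m):
    x,y,a,th,dz=p
    if k: r,v,h=m; b=np.array([90-r*np.cos(th)+h*np.sin(th),v,70.5+r*np.sin(th)+h*np.cos(th)])
    else: b=np.array(m,float)
    c,s=np.cos(a),np.sin(a); return np.array([x+c*b[0]-s*b[1],y+s*b[0]+c*b[1],b[2]+dz])
f=lambda p:np.concatenate([(proj(D[n],box(p,k,m))[0]-q) for n,q,k,m in obs])
r=least_squares(f,[550,150,0,1.,0],loss="soft_l1")
print("box",r.x.round(3)); print(f(r.x).reshape(-1,2).round(1).tolist())
# --- strip by silhouette moments
def mom(m): 
    M=cv2.moments(m); A=M["m00"]; return np.r_[A**.5,M["m10"]/A,M["m01"]/A,M["mu20"]/A/4,M["mu11"]/A/4,M["mu02"]/A/4]
tgt={}
for n,(cx,cy) in dict(scene=(229,288),top=(367,238)).items():
    im=cv2.resize(D[n]["img"],None,fx=4,fy=4,interpolation=cv2.INTER_CUBIC); g=im[...,0].astype(int)
    th=125 if n=="scene" else 115
    m=((g>th)&(im[...,1]>th)).astype(np.uint8)
    _,lab,st,_=cv2.connectedComponentsWithStats(m); L=lab[cy*4,cx*4]; m=(lab==L).astype(np.uint8)
    c,_=cv2.findContours(m,0,2); m=cv2.drawContours(m*0,c,-1,1,-1); print(n,st[L]/4); tgt[n]=mom(m)
def sil(p,n):
    x,y,z,a=p; c,s=np.cos(a),np.sin(a)
    P=[(x+c*u-s*v,y+s*u+c*v,z+w) for u in(-60,60) for v in(-20,20) for w in(-6,0)]
    q=proj(D[n],np.array(P))*4+1.5; h=cv2.convexHull(q.astype(np.float32)); return mom(h)
w=np.array([.3,1,1,.05,.05,.05])
g=lambda p:np.concatenate([(sil(p,n)-tgt[n])*w for n in tgt])/4
s=least_squares(g,[520,-180,24,np.pi-.2],x_scale=[1,1,1,.02],diff_step=1e-3)
print("strip top",s.x.round(3),g(s.x).round(2))
x,y,z,a=s.x
for u in(0,-20,41): print(u,x+np.cos(a)*u,y+np.sin(a)*u)
E
python3 fit.py
```

```text
box [ 5.50766e+02  1.46723e+02 -4.70000e-02  1.08600e+00  1.19900e+00]
[[3.1, 1.6], [-0.9, 1.1], [-1.5, 0.4], [1.7, 0.1], [-0.2, -0.7], [0.5, -0.7], [-0.5, -0.1], [-0.1, -0.7], [-1.3, 1.3], [-0.9, 0.1], [-0.0, -0.4], [0.3, -0.1], [0.9, -0.9], [1.9, -4.2], [1.8, 0.7], [-0.5, 1.2], [-0.8, -0.0]]
scene [ 206.5   269.75   46.     36.75 3057.  ]
top [ 353.75  214.     25.     47.75 2866.25]
strip top [ 456.636 -248.869   29.095    2.913] [-0.25  0.61 -0.07 -0.11 -0.02 -0.14 -0.26  0.43  0.53 -0.12  0.05 -0.18]
0 456.63601228363035 -248.86934681048464
-20 476.11438539952377 -253.40729576987587
41 416.7053473960488 -239.56655144373264
```

Emit:
{"api": "jog_arm", "payload": {"increments": [[[0, 0, -0.06], [0, 0, 0], 0.0], [[-0.05, -0.025, -0.085], [0, 0, -0.1], 0.0], [[-0.104, -0.051, -0.085], [0, 0, -0.2], 0.0], [[-0.158, -0.077, -0.085], [0, 0, -0.298], 0.0], [[-0.212, -0.103, -0.085], [0, 0, -0.298], 0.0]]}}

```text
t: 0.72
ee_pos: [368.4, 394.5, 307.5]
ee_rot: [-0.0, 0.023, 1.0, -0.0]
wrist_force: [0.6, 1.5, -1.1]
width: 41.2
grip_force: 0.0
```

```bash
cat > go.py <<'E'
import sys,numpy as np
from scipy.spatial.transform import Rotation as Ro
from station import manip
def delta(P,yaw):
    s=manip.get_state(); w,x,y,z=s["ee_rot"]; R=Ro.from_quat([x,y,z,w])
    c,n=np.cos(yaw),np.sin(yaw); Rt=Ro.from_matrix(np.array([[-n,c,0],[c,n,0],[0,0,-1]]))
    print("t",round(s["t"],2),"pos",s["ee_pos"].round(1),"F",s["wrist_force"].round(1),"w",round(s["width"],1),"grip",round(s["grip_force"],1),"q6",s["q"][5].round(2))
    for p in np.atleast_2d(P): print((R.inv().apply(p-s["ee_pos"])/1000).round(4),(R.inv()*Rt).as_rotvec().round(4))
if __name__=="__main__": a=[float(v) for v in sys.argv[1:]]; delta(a[:3],a[3])
E
python3 go.py 611 144 305 1.524
```

```text
t 0.72 pos [368.4 394.5 307.5] F [ 0.6  1.5 -1.1] w 41.2 grip 0.0 q6 -0.83
[-0.2537 -0.2393  0.0025] [-0.0002 -0.0001  0.0015]
```

Emit:
{"api": "jog_arm", "payload": {"increments": [[[-0.04, -0.038, 0], [0, 0, 0], 0.0], [[-0.083, -0.078, 0], [0, 0, 0], 0.0], [[-0.126, -0.118, 0], [0, 0, 0], 0.0], [[-0.168, -0.158, 0], [0, 0, 0], 0.0], [[-0.21, -0.198, 0], [0, 0, 0], 0.0]]}}

```text
t: 1.35
ee_pos: [568.9, 186.9, 307.3]
ee_rot: [-0.0, 0.023, 1.0, -0.0]
wrist_force: [0.3, 0.7, 0.4]
width: 0.2
grip_force: 0.0
```

```bash
python3 go.py 611 144 215 1.524
```

```text
t 1.35 pos [568.9 186.9 307.3] F [0.3 0.7 0.4] w 0.2 grip 0.0 q6 -1.32
[-0.0441 -0.0408  0.0922] [-0.0001 -0.0007 -0.0002]
```

Emit:
{"api": "jog_arm", "payload": {"increments": [[[-0.03, -0.028, 0], [0, 0, 0], 0.0], [[-0.044, -0.041, 0], [0, 0, 0], 0.0], [[-0.044, -0.041, 0.04], [0, 0, 0], 0.0], [[-0.044, -0.041, 0.092], [0, 0, 0], 0.0], [[-0.044, -0.041, 0.092], [0, 0, 0], 0.0]]}}

```text
t: 1.98
ee_pos: [605.9, 145.8, 211.6]
ee_rot: [-0.005, 0.023, 1.0, -0.001]
wrist_force: [-0.3, -0.1, 1.0]
width: 0.4
grip_force: 0.0
```

```bash
python3 - <<'E'
from go import *
import cv2
d=manip.get_image("scene"); cv2.imwrite("pics/s1.png",cv2.resize(d["img"][90:250,240:440],None,fx=3,fy=3,interpolation=cv2.INTER_CUBIC))
bx,by,a=550.8,146.7,-.047
L=[]
for th in np.linspace(1.1,0,14):
    u=90-150*np.cos(th)+10*np.sin(th)+10; L.append([bx+np.cos(a)*u,by+np.sin(a)*u,70.5+150*np.sin(th)+10*np.cos(th)])
delta(L,1.524)
E
```

```text
t 2.02 pos [608.2 146.  214.6] F [-0.2  0.5 -0.2] w 0.3 grip 0.0 q6 -1.4
[ 0.0165 -0.002   0.0059] [-0.0005 -0.0044  0.0008]
[ 0.0279 -0.002   0.0115] [-0.0005 -0.0044  0.0008]
[ 0.0388 -0.002   0.0179] [-0.0005 -0.0044  0.0008]
[ 0.0492 -0.002   0.0253] [-0.0005 -0.0044  0.0008]
[ 0.0589 -0.002   0.0336] [-0.0005 -0.0044  0.0008]
[ 0.0678 -0.002   0.0426] [-0.0005 -0.0044  0.0008]
[ 0.076  -0.0019  0.0524] [-0.0005 -0.0044  0.0008]
[ 0.0833 -0.0019  0.0628] [-0.0005 -0.0044  0.0008]
[ 0.0897 -0.0019  0.0738] [-0.0005 -0.0044  0.0008]
[ 0.0951 -0.0019  0.0852] [-0.0005 -0.0044  0.0008]
[ 0.0996 -0.0019  0.0972] [-0.0005 -0.0044  0.0008]
[ 0.103  -0.0019  0.1094] [-0.0005 -0.0044  0.0008]
[ 0.1054 -0.0019  0.1219] [-0.0005 -0.0044  0.0008]
[ 0.1068 -0.0019  0.1345] [-0.0005 -0.0044  0.0008]
```

View pics/s1.png

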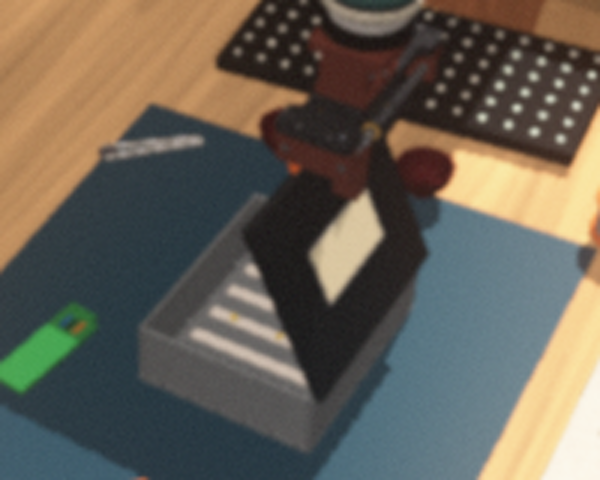

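The picture shows the closed fingertips at about (345,193) in the crop, just behind the lid's outer face and near its front edge. Sweep down along the arc.

Emit:
{"api": "jog_arm", "payload": {"increments": [[[0.0165, -0.002, 0.006], [0, 0, 0], 0.0], [[0.028, -0.002, 0.0115], [0, 0, 0], 0.0], [[0.039, -0.002, 0.018], [0, 0, 0], 0.0], [[0.049, -0.002, 0.025], [0, 0, 0], 0.0], [[0.059, -0.002, 0.034], [0, 0, 0], 0.0]]}}

```text
t: 2.65
ee_pos: [550.5, 146.4, 181.5]
ee_rot: [0.0, 0.023, 1.0, 0.0]
wrist_force: [0.4, -0.9, 1.7]
width: 0.4
grip_force: 0.7
```

```bash
cat > arc.py <<'E'
from go import *
import sys
bx,by,a=550.8,146.7,-.047
L=[]
for th in np.linspace(1.1,0,14)[int(sys.argv[1]):]:
    u=90-150*np.cos(th)+10*np.sin(th)+10; L.append([bx+np.cos(a)*u,by+np.sin(a)*u,70.5+150*np.sin(th)+10*np.cos(th)])
delta(L,1.524)
E
python3 arc.py 5
```

```text
t 2.65 pos [550.5 146.4 181.5] F [ 0.4 -0.9  1.7] w 0.4 grip 0.7 q6 -1.39
[0.0104 0.0004 0.0093] [0.0001 0.0005 0.0001]
[0.0186 0.0004 0.019 ] [0.0001 0.0005 0.0001]
[0.026  0.0004 0.0294] [0.0001 0.0005 0.0001]
[0.0324 0.0004 0.0403] [0.0001 0.0005 0.0001]
[0.0379 0.0004 0.0518] [0.0001 0.0005 0.0001]
[0.0425 0.0004 0.0637] [0.0001 0.0005 0.0001]
[0.046  0.0004 0.0759] [0.0001 0.0005 0.0001]
[0.0484 0.0004 0.0884] [0.0001 0.0005 0.0001]
[0.0498 0.0004 0.101 ] [0.0001 0.0005 0.0001]
```

Emit:
{"api": "jog_arm", "payload": {"increments": [[[0.0095, 0, 0.0095], [0, 0, 0], 0.0], [[0.018, 0, 0.019], [0, 0, 0], 0.0], [[0.025, 0, 0.029], [0, 0, 0], 0.0], [[0.0315, 0, 0.04], [0, 0, 0], 0.0], [[0.037, 0, 0.0515], [0, 0, 0], 0.0]]}}

```text
t: 3.28
ee_pos: [513.5, 147.9, 129.3]
ee_rot: [-0.0, 0.023, 1.0, -0.0]
wrist_force: [0.4, 1.2, 1.2]
width: 0.5
grip_force: 0.5
```

```bash
python3 arc.py 10
```

```text
t 3.27 pos [513.5 147.9 129.3] F [0.4 1.2 1.2] w 0.5 grip 0.5 q6 -1.37
[0.0054 0.0005 0.0115] [-0.0001 -0.0004 -0.    ]
[0.0089 0.0005 0.0237] [-0.0001 -0.0004 -0.    ]
[0.0113 0.0005 0.0362] [-0.0001 -0.0004 -0.    ]
[0.0127 0.0005 0.0488] [-0.0001 -0.0004 -0.    ]
```

Emit:
{"api": "jog_arm", "payload": {"increments": [[[0.005, 0, 0.0105], [0, 0, 0], 0.0], [[0.008, 0, 0.02], [0, 0, 0], 0.0], [[0.01, 0, 0.029], [0, 0, 0], 0.0], [[0.0112, 0, 0.036], [0, 0, 0], 0.0], [[0.012, 0, 0.042], [0, 0, 0], 0.0]]}}

```text
t: 3.9
ee_pos: [501.7, 148.4, 87.6]
ee_rot: [-0.0, 0.023, 1.0, -0.0]
wrist_force: [-0.6, 0.1, 1.0]
width: 0.3
grip_force: 0.4
```

```bash
python3 arc.py 13
```

```text
t 3.9 pos [501.7 148.4  87.6] F [-0.6  0.1  1. ] w 0.3 grip 0.4 q6 -1.37
[0.0009 0.0006 0.0071] [-0.0003 -0.0007 -0.    ]
```

Emit:
{"api": "jog_arm", "payload": {"increments": [[[0.001, 0, 0.002], [0, 0, 0], 0.0], [[0.001, 0, 0.004], [0, 0, 0], 0.0], [[0.001, 0, 0.0055], [0, 0, 0], 0.0], [[0.001, 0, 0.007], [0, 0, 0], 0.0], [[0.001, 0, 0.008], [0, 0, 0], 0.0]]}}

```text
t: 4.53
ee_pos: [501.0, 148.5, 80.7]
ee_rot: [-0.0, 0.023, 1.0, -0.0]
wrist_force: [-4.9, -0.9, 15.1]
width: 0.6
grip_force: 7.5
```

```bash
python3 arc.py 13
```

```text
t 4.53 pos [501.  148.5  80.7] F [-4.9 -0.9 15.1] w 0.6 grip 7.5 q6 -1.37
[0.0002 0.0005 0.0002] [-0.0001 -0.0001  0.    ]
```

Lid met its stop: 15 N at z = 80.7. Lift, move towards the strip, and look again.

Emit:
{"api": "jog_arm", "payload": {"increments": [[[0, 0, -0.03], [0, 0, 0], 0.0], [[0, 0, -0.08], [0, 0, 0], 0.0], [[0, -0.055, -0.11], [0, 0, 0], 0.087], [[0, -0.115, -0.12], [0, 0, 0], 0.087], [[0, -0.175, -0.12], [0, 0, 0.05], 0.087]]}}

```text
t: 5.15
ee_pos: [493.9, -27.9, 201.7]
ee_rot: [0.002, 0.048, 0.999, -0.0]
wrist_force: [0.7, -0.5, 0.8]
width: 27.2
grip_force: 0.0
```

Emit:
{"api": "jog_arm", "payload": {"increments": [[[0, -0.05, 0], [0, 0, 0.05], 0.087], [[0, -0.09, 0], [0, 0, 0.13], 0.087], [[0, -0.12, 0], [0, 0, 0.13], 0.087], [[0, -0.14, 0], [0, 0, 0.13], 0.087], [[0, -0.14, 0], [0, 0, 0.13], 0.087]]}}

```text
t: 5.78
ee_pos: [479.4, -166.7, 200.2]
ee_rot: [0.0, 0.114, 0.993, -0.0]
wrist_force: [0.1, -0.0, 0.2]
width: 77.3
grip_force: 0.0
```

```bash
python3 go.py 473 -252 140 1.342; python3 - <<'E'
from h import *
from station import manip
for n in("scene","top"): D[n]=manip.get_image(n); pickle.dump(D[n],open(n+"2.pkl","wb"))
def crop(n,x,y,w,h,s): return cv2.resize(D[n]["img"][y:y+h,x:x+w],None,fx=s,fy=s,interpolation=cv2.INTER_CUBIC)
cv2.imwrite("pics/c2.png",np.vstack([np.hstack([crop("scene",170,240,100,75,4),crop("scene",270,140,100,75,4)]),np.hstack([crop("top",325,205,100,75,4),crop("top",165,165,100,75,4)])]))
E
```

```text
t 5.78 pos [ 479.4 -166.7  200.2] F [ 0.1 -0.   0.2] w 77.3 grip 0.0 q6 -1.81
[-0.0131 -0.0845  0.0602] [-0.0002  0.0005 -0.0003]
```

View pics/c2.png

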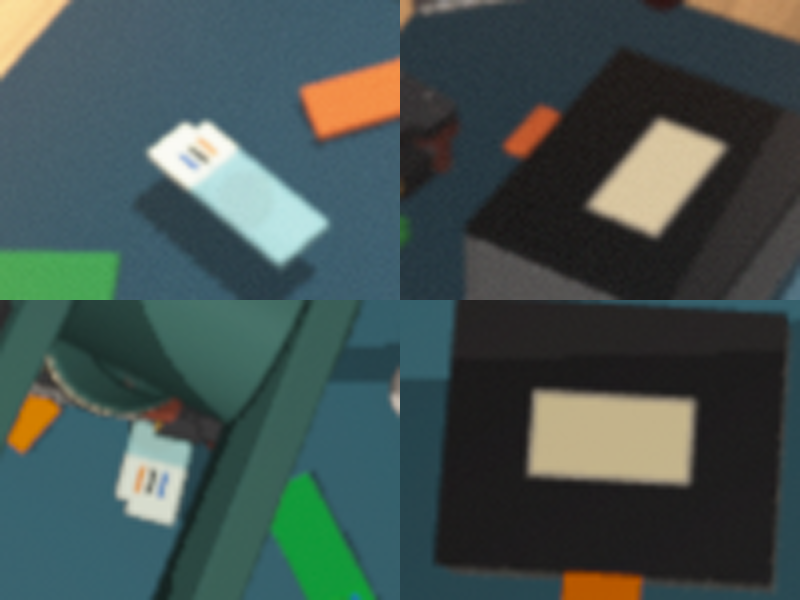

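The picture shows the lid flat and shut, the window at top-crop (611,437), and the strip undisturbed. Next I refine the strip and window by corner fits.

```bash
python3 - <<'E'
from h import *
o=lambda ox,oy,px,py,s:np.array([ox+(px+.5)/s-.5,oy+(py+.5)/s-.5])
def fit(obs,x0):
    def f(p):
        x,y,z,a=p;c,s=np.cos(a),np.sin(a)
        return np.concatenate([proj(D[n],[x+c*u-s*v,y+s*u+c*v,z])[0]-q for n,q,u,v in obs])
    for fixz in (None,x0[2]):
        g=f if fixz is None else (lambda p:f([p[0],p[1],fixz,p[3]]))
        r=least_squares(g,x0,x_scale=[1,1,1,.02]); print(r.x.round(3),"\n",g(r.x).round(1).reshape(-1,2).tolist())
T=lambda px,py:o(165,165,px-400,py-300,4); S=lambda px,py:o(270,140,px-400,py,4)
fit([("top",T(532,389),25,50),("top",T(695,399),25,-50),("top",T(690,486),-25,-50),("top",T(527,476),-25,50),
("scene",S(727,147),25,50),("scene",S(660,118),-25,50),("scene",S(657,237),25,-50),("scene",S(586,207),-25,-50)],[550,147,80.5,0])
T1=lambda px,py:o(335,205,px,py-300,6); T=lambda px,py:o(325,205,px,py-300,4); S=lambda px,py:o(170,240,px,py,4)
fit([("top",T1(175,355),-60,-20),("top",T1(262,375),-60,20),("top",T1(218,548),22,20),("top",T(175,526),60,20),("top",T(127,515),60,-11),
("scene",S(281,266),-60,20),("scene",S(329,223),-60,-20),("scene",S(240,156),22,-20),("scene",S(192,190),22,20),("scene",S(148,153),60,20)],[457,-249,24,2.91])
E
```

```text
[ 5.49851e+02  1.47004e+02  8.32210e+01 -5.30000e-02] 
 [[1.7, 1.7], [-0.9, 1.6], [-1.0, -1.2], [1.4, -1.1], [-0.5, -0.2], [0.5, 0.9], [-0.1, -1.1], [1.5, -0.3]]
[ 5.49708e+02  1.47972e+02  8.05000e+01 -5.30000e-02] 
 [[1.5, 1.9], [-1.2, 1.8], [-1.3, -1.0], [1.2, -0.9], [-0.5, 0.3], [0.6, 1.4], [-0.0, -0.6], [1.6, 0.2]]
[ 457.524 -249.599   24.647    2.897] 
 [[0.3, 0.4], [0.1, 0.8], [0.5, 1.2], [-0.2, -0.3], [0.6, -0.5], [0.7, 0.1], [0.7, 0.4], [-0.1, -1.4], [-0.1, -0.1], [0.7, 0.7]]
[ 457.41  -249.495   24.       2.897] 
 [[0.2, 0.5], [0.0, 0.8], [0.4, 1.3], [-0.3, -0.3], [0.5, -0.4], [0.7, 0.2], [0.7, 0.5], [-0.1, -1.3], [-0.1, 0.0], [0.7, 0.8]]
```

```bash
python3 go.py 478.8 -254.8 60 1.326
```

```text
t 5.88 pos [ 479.3 -165.1  200.1] F [-0.3 -0.8  0.6] w 85.0 grip 0.0 q6 -1.81
[-0.0198 -0.0876  0.14  ] [ 0.0004 -0.0003  0.0175]
```

Emit:
{"api": "jog_arm", "payload": {"increments": [[[-0.012, -0.05, 0.02], [0, 0, 0.017], 0.074], [[-0.02, -0.0875, 0.05], [0, 0, 0.017], 0.074], [[-0.02, -0.0875, 0.1], [0, 0, 0.017], 0.074], [[-0.02, -0.0875, 0.14], [0, 0, 0.017], 0.074], [[-0.02, -0.0875, 0.14], [0, 0, 0.017], 0.074]]}}

```text
t: 6.5
ee_pos: [477.1, -252.8, 57.7]
ee_rot: [-0.003, 0.121, 0.993, 0.002]
wrist_force: [-1.1, 1.2, -0.2]
width: 73.9
grip_force: 0.0
```

```bash
python3 go.py 478.8 -254.8 4 1.326; python3 - <<'E'
from h import *
from station import manip
d=manip.get_image("scene")
cv2.imwrite("pics/c3.png",cv2.resize(d["img"][225:325,150:290],None,fx=5,fy=5,interpolation=cv2.INTER_CUBIC))
E
```

```text
t 6.5 pos [ 477.1 -252.8   57.7] F [-1.1  1.2 -0.2] w 73.9 grip 0.0 q6 -1.94
[-0.0025 -0.0017  0.0537] [ 0.0026 -0.0063  0.0019]
```

View pics/c3.png

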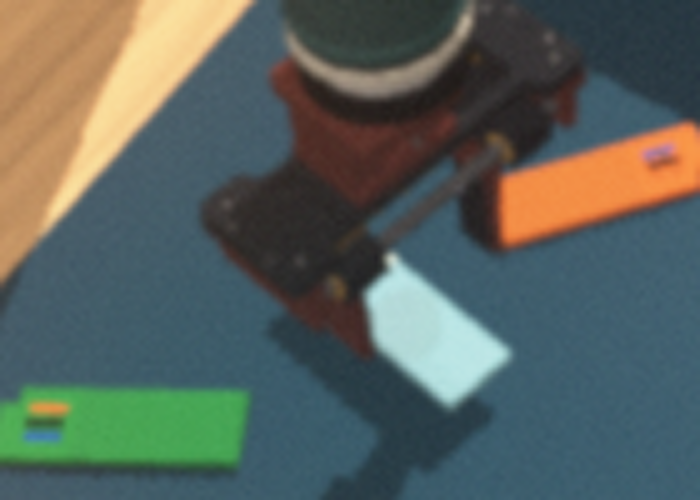

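The fingers straddle the strip and are level with its clear part. The right finger, at crop (490,245), looks close to the orange look-alike, so I work out the clearance.

```bash
python3 - <<'E'
from h import *
g=np.array([478.8,-254.8]); y=np.array([np.cos(1.326),np.sin(1.326)]); x=np.array([-y[1],y[0]])
for z in (0,8,20):
  for p in ((150+500/5,225+245/5),(150+500/5,225+180/5)):
    w=onz("scene",p,z)-g; print(z,p,"along x",(w@x).round(1),"y",(w@y).round(1))
im=cv2.resize(D["top"]["img"],None,fx=4,fy=4); hsv=cv2.cvtColor(im,cv2.COLOR_BGR2HSV)
m=((hsv[...,0]<22)&(hsv[...,1]>180)).astype(np.uint8); _,lab=cv2.connectedComponents(m); m=(lab==lab[226*4,316*4]).astype(np.uint8)
b=cv2.boxPoints(cv2.minAreaRect(cv2.findContours(m,0,2)[0][0]))/4
for p in b:
    w=onz("top",p,8)-g; print(p,"x",(w@x).round(1),"y",(w@y).round(1))
E
```

```text
0 (250.0, 274.0) along x 27.7 y 72.9
0 (250.0, 261.0) along x 58.0 y 102.3
8 (250.0, 274.0) along x 23.1 y 69.2
8 (250.0, 261.0) along x 53.1 y 98.3
20 (250.0, 274.0) along x 16.1 y 63.5
20 (250.0, 261.0) along x 45.7 y 92.3
[297.54935 214.20245] x 5.5 y 194.6
[307.3087  203.09702] x -31.1 y 176.2
[340.28305 232.07446] x 23.8 y 69.2
[330.5237 243.1799] x 60.0 y 87.8
```

Clearance is about 18 mm. Descend and grip.

Emit:
{"api": "jog_arm", "payload": {"increments": [[[0, 0, 0.02], [0, 0, 0], 0.074], [[0, 0, 0.04], [0, 0, 0], 0.074], [[0, 0, 0.05], [0, 0, 0], 0.074], [[0, 0, 0.056], [0, 0, 0], 0.074], [[0, 0, 0.056], [0, 0, 0], 0.074]]}}

```text
t: 7.18
ee_pos: [479.6, -255.5, 4.7]
ee_rot: [0.0, 0.122, 0.993, -0.0]
wrist_force: [0.1, -0.3, 0.6]
width: 74.0
grip_force: 0.0
```

```bash
python3 go.py 478.8 -254.8 4 1.326
```

```text
t 7.17 pos [ 479.6 -255.5    4.7] F [ 0.1 -0.3  0.6] w 74.0 grip 0.0 q6 -1.94
[0.0009 0.0005 0.0007] [-0.0003  0.0006  0.0012]
```

Emit:
{"api": "jog_arm", "payload": {"increments": [[[0, 0, 0], [0, 0, 0], 0.06], [[0, 0, 0], [0, 0, 0], 0.05], [[0, 0, 0], [0, 0, 0], 0.044], [[0, 0, 0], [0, 0, 0], 0.038], [[0, 0, 0], [0, 0, 0], 0.03]]}}

```text
t: 7.8
ee_pos: [479.2, -255.4, 4.3]
ee_rot: [0.0, 0.122, 0.993, -0.0]
wrist_force: [0.3, 0.7, 1.4]
width: 39.9
grip_force: 29.9
```

Emit:
{"api": "jog_arm", "payload": {"increments": [[[0, 0, 0], [0, 0, 0], 0.03], [[0, 0, -0.01], [0, 0, 0], 0.03], [[0, 0, -0.03], [0, 0, 0], 0.03], [[0, 0, -0.07], [0, 0, 0], 0.03], [[0, 0, -0.12], [0, 0, 0], 0.03]]}}

```text
t: 8.43
ee_pos: [478.3, -254.8, 125.1]
ee_rot: [-0.001, 0.122, 0.993, 0.0]
wrist_force: [1.7, -0.8, -1.3]
width: 39.9
grip_force: 29.9
```

```bash
python3 go.py 553 85 190 -0.05
```

```text
t 8.43 pos [ 478.3 -254.8  125.1] F [ 1.7 -0.8 -1.3] w 39.9 grip 29.9 q6 -1.94
[ 0.0097  0.3479 -0.0647] [-8.000e-04 -2.100e-03  1.377e+00]
```

Emit:
{"api": "jog_arm", "payload": {"increments": [[[0, 0.02, -0.045], [0, 0, 0.1], 0.03], [[0, 0.06, -0.065], [0, 0, 0.27], 0.03], [[0, 0.105, -0.065], [0, 0, 0.44], 0.03], [[0, 0.15, -0.065], [0, 0, 0.61], 0.03], [[0, 0.195, -0.065], [0, 0, 0.78], 0.03]]}}

```text
t: 9.05
ee_pos: [526.3, -64.8, 189.9]
ee_rot: [0.0, 0.492, 0.87, 0.0]
wrist_force: [1.4, 0.3, -1.2]
width: 39.6
grip_force: 29.9
```

```bash
python3 go.py 546.8 84 190 -0.05
```

```text
t 9.05 pos [526.3 -64.8 189.9] F [ 1.4  0.3 -1.2] w 39.6 grip 29.9 q6 -0.79
[ 1.169e-01  9.420e-02 -1.000e-04] [6.000e-04 5.000e-04 5.911e-01]
```

Emit:
{"api": "jog_arm", "payload": {"increments": [[[0.03, 0.024, 0], [0, 0, 0.17], 0.03], [[0.06, 0.048, 0], [0, 0, 0.34], 0.03], [[0.09, 0.072, 0], [0, 0, 0.5], 0.03], [[0.11, 0.088, 0], [0, 0, 0.59], 0.03], [[0.115, 0.093, 0], [0, 0, 0.59], 0.03]]}}

```text
t: 9.68
ee_pos: [545.7, 81.7, 189.5]
ee_rot: [0.0, 0.721, 0.693, 0.0]
wrist_force: [-0.2, -0.2, -0.9]
width: 39.1
grip_force: 29.9
```

```bash
python3 go.py 546.8 84 115 -0.05
```

```text
t 9.68 pos [545.7  81.7 189.5] F [-0.2 -0.2 -0.9] w 39.1 grip 29.9 q6 0.06
[0.0023 0.001  0.0745] [0.0001 0.0001 0.0099]
```

Emit:
{"api": "jog_arm", "payload": {"increments": [[[0.001, 0.001, 0.02], [0, 0, 0.006], 0.03], [[0.002, 0.001, 0.04], [0, 0, 0.008], 0.03], [[0.002, 0.001, 0.06], [0, 0, 0.008], 0.03], [[0.002, 0.001, 0.07], [0, 0, 0.008], 0.03], [[0.002, 0.001, 0.0745], [0, 0, 0.008], 0.03]]}}

```text
t: 10.3
ee_pos: [546.8, 81.8, 114.4]
ee_rot: [-0.0, 0.725, 0.689, -0.0]
wrist_force: [0.2, 0.3, 0.2]
width: 39.8
grip_force: 29.9
```

Emit:
{"api": "jog_arm", "payload": {"increments": [[[0, 0, 0], [0, 0, 0], 0.03], [[0, 0, 0], [0, 0, 0], 0.03], [[0, 0, 0], [0, 0, 0], 0.03], [[0, 0, 0], [0, 0, 0], 0.03], [[0, 0, 0], [0, 0, 0], 0.03]]}}

```text
t: 10.92
ee_pos: [547.0, 82.4, 114.8]
ee_rot: [0.0, 0.725, 0.689, 0.0]
wrist_force: [0.8, 0.2, 0.7]
width: 39.7
grip_force: 29.9
```

```bash
python3 go.py 546.8 84 115 -0.05; python3 - <<'E'
from h import *
from station import manip
for n in("scene","top"): D[n]=manip.get_image(n); pickle.dump(D[n],open(n+"3.pkl","wb"))
def crop(n,x,y,w,h,s): return cv2.resize(D[n]["img"][y:y+h,x:x+w],None,fx=s,fy=s,interpolation=cv2.INTER_CUBIC)
cv2.imwrite("pics/c4.png",np.hstack([crop("scene",280,110,100,120,4),crop("top",165,140,100,120,4)]))
E
```

```text
t 10.93 pos [547.   82.4 114.8] F [0.8 0.2 0.7] w 39.7 grip 29.9 q6 0.08
[ 0.0015 -0.0003 -0.0002] [ 0.0001  0.0001 -0.0009]
```

View pics/c4.png

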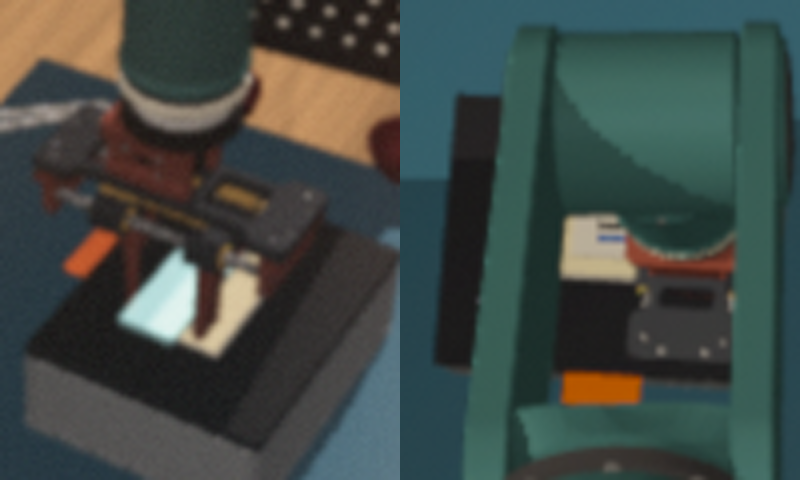

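```bash
python3 - <<'E'
from h import *
a=1.521; c,s=np.cos(a),np.sin(a)
d=pickle.load(open("scene3.pkl","rb")); dt=pickle.load(open("top3.pkl","rb"))
for dz in(-6,0,6):
  for u,v in((-60,20),(-60,-20)):
    p=proj(d,[547+c*(u+22.6)-s*v,82.4+s*(u+22.6)+c*v,114.8+16.7+3+dz])[0]; print(dz,u,v,((p-[280,110]+.5)*4-.5).round(1))
for u,v,n in((41,0,"lab"),(60,20,"corner"),(60,-11,"notch"),(60,-20,"")):
    p=proj(dt,[547+c*(u+22.6)-s*v,82.4+s*(u+22.6)+c*v,134.5])[0]; print(n,((p-[165,140]+.5)*4-.5+[400,0]).round(1))
E
```

```text
-6 -60 20 [121.8 327.1]
-6 -60 -20 [175.6 349.4]
0 -60 20 [121.9 320.5]
0 -60 -20 [175.9 342.8]
6 -60 20 [122.1 313.8]
6 -60 -20 [176.2 336.2]
lab [604.8 226.9]
corner [572.3 256.6]
notch [575.9 207.8]
 [577.  193.7]
```

The clear-end corners, seen at (118,318) and (176,343), match a level strip to about 1–2 mm. The label shows over the window, so I hand in.

```bash
python3 -c "
from station import manip
print(manip.sign_off())"
```

```text
the job is handed in; nothing more can be done
None
```

I handed the job in at about 11 s: the lid is shut, and the strip is held by its clear part, label up, level and lined up with the window, its frosted end about 5 cm above the window's middle and about 1.5 mm off centre.

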